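# Focus the viewer and show it the sediment tube

## Task

Turn the focus knob on top of the inspection viewer until its pointer is in line with the index tab on the ring round it. Then draw the long tube, the tallest one, out of the stand and tip it to a slant of about 45 degrees, cap end up, with its middle straight in front of the viewer's lens, about 80 mm away and level with the lens. The program finishes while still holding the tube there, raised and still; leave the knob on its index and the other tubes in the stand, and do not push the timer or the marker pen about.

Things in the scene. Friction and masses are not known exactly. Their poses are not given: they have to be found in the camera images.
- viewer: Inspection viewer, fixed: grey foot plate 130 x 150 x 14 mm, dark column, white head 100 x 110 x 80 mm, its top 170 mm above the worktop, the knob in the middle of that top. Origin: centre of the foot's underside. The lens looks along its own -x axis (roughly to the robot): barrel up to 60 mm across on the head's -x face, its glass at x = -80 mm, y = 0, z = 130 mm.
- view_point (a point): The point where the middle of the tube belongs: on the lens axis, 80 mm in front of the glass, 130 mm above the worktop. Axes as the viewer's.
- focus_knob (a joint): Angle of the focus knob in rad, counter-clockwise seen from above; 0 = pointer along the viewer's +x axis. It turns about the vertical between -1.7 and 1.7 and stays where it is left (light friction, about 0.04 N m).
- knob_grip (a point): On the knob's axis at grip height, 193 mm above the worktop. Black knob: round skirt 48 mm across, 6 mm high, on it an upright bar 12 mm wide, 43 mm long (x = -21 to 22 mm) and 25 mm high, its top 202 mm above the worktop. The point's +x axis runs along the bar to the pointer end, the narrower one (7 mm) with a white line on top.
- index_ring: Flat aluminium ring on the head round the knob (72 mm across, 3 mm high) with one raised black tab, 18 x 7 x 6 mm with a white line, reaching outwards. Fixed; its angle differs each time. Origin: on the knob's axis at the head's top; +x points to the tab. At the start the pointer must turn 0.5 to 1.5 rad counter-clockwise seen from above to reach it.
- stand: Grey tube stand, a block 70 x 200 x 50 mm fixed to the worktop, with four square wells 14.8 mm wide in a row along its y axis at y = -67.5, -22.5, 22.5 and 67.5 mm, 40 mm deep. Origin: centre of its underside.
- long_tube: Long clear tube with a tapered foot and paper label, 118 mm tall, body 13 mm across, white screw cap 20 mm across and 20 mm high at its top, 20 g; it stands upright in one of the four wells (which one differs), foot 10 mm above the worktop. Origin: centre of its foot; +z axis along the tube to the cap.
- tube_mid (a point): Middle of the long tube, on its axis 60 mm from the foot.
- tube_cap (a point): Centre of the long tube's cap, on its axis 108 mm from the foot; grip here, across the cap.
- short_tube_a: Short blood tube, 81 mm tall, 13 mm across, cap 16 mm, in another well, top 91 mm above the worktop. Bystander. Origin: centre of its foot, z up.
- short_tube_b: Another short blood tube as short_tube_a. Bystander.
- short_tube_c: Another short blood tube as short_tube_a. Bystander.
- timer: Small kitchen-type timer, 64 x 64 x 43 mm, between stand and viewer. Bystander. Origin: centre of its underside.
- marker_black: Marker pen, 17 x 135 x 16 mm, lying on the worktop. Bystander.

How it is judged:
By the outcome, as a careful person would: the job done as asked, in the order asked, and still so for the second after the job is handed in, while the arm keeps its last pose, push and grip.
It also fails if it takes over 53 s, if anything falls off the work surface, if the arm or the gripper's body presses on something with over 40 N, if the wrist force passes 120 N, or if a joint passes its speed limit or range.

## Robot

A 6-joint arm with a two-finger parallel gripper is mounted at the origin on a cart in front of the work surface, level with it; the furniture and walls round the work are solid. World frame = base frame: x ahead of the robot, y to its left, z up, the work surface at z = 0. Lengths are in m, angles in rad, forces in N, time in s.
With the tool pointing down it reaches from about 0.375 to 0.9 m from the base axis. Payload 3.1 kg.
Tool frame: the origin (TCP) lies on the centre line of the jaws, within the pads' length; the fingertips stand ctrl.nose_length ahead of it and the grasp point (between the pads) lies 8 mm behind it (ctrl.nose_length is the distance from the TCP to the fingertips, in m); z points along the fingers, y is the line along which they close (so a half turn about z gives the same grasp; the last joint's range is limited). The gripper opens to 87 mm and grips with 3 to 60 N. Pads are 19 mm wide; open, the fingers measure 117 mm over their backs; the gripper's body (75 mm by 190 mm) begins 51 mm behind the grasp point.
Start: joints at [-1.438, 0.527, 1.433, -0, 1.181, -0.178], TCP at [0.191, -0.595, 0.234] pointing down, gripper open.
Joint ranges: [-3.08, 3.08], [-0.75, 2.2], [0.22, 2.44], [-1.43, 4.57], [0, 2.65], [-2.85, 2.85]. Speed limits (rad/s): [2.79, 2.79, 3.14, 3.14, 3.14, 3.14].

## Interface

Orientations are given as a unit quaternion [w, x, y, z].
In Python, from workcell import ctrl gives the robot as it stands.
- The arm moves only by the tool jog_arm, called after "Request:" as name(argument=value, ...) on one line, values as JSON. Schema: {"type":"object","properties":{"ticks":{"type":"object","properties":{"offsets":{"type":"array","items":{"type":"array","items":{"type":"number"},"minItems":7,"maxItems":7},"minItems":1,"maxItems":8}},"additionalProperties":false,"required":["offsets"]},"only":{"type":"string"},"quiet":{"type":"boolean"},"lines":{"type":"string"}},"required":["ticks"],"additionalProperties":false}. ticks is an object whose key "offsets" holds a list of rows, 1 to 8 of them, each of 7 numbers: a rotation vector rx, ry, rz in units of 0.1 rad, then dx, dy, dz in cm, then the finger opening in m; each row is the pose to reach, as a shift and turn from the pose commanded when the call began, along the tool's axes at that moment; what a row does not reach only later rows make up. A row lasts 1/10 s, in which the tool goes at most 0.05 m and 0.15 rad, less where a joint would pass 70% of its speed; a pose out of reach is approached as far as the arm can. The fingers move at their own pace and stop on an object; the grip force is fixed at half the most. Time passes only in rows, so rows that do not move let the fingers close. The tool returns the time, the measured TCP pose, the force, the opening and the grip force at its end. only (a regular expression) keeps the lines of the reply that match it, lines (a string "A,B") keeps lines A to B, and quiet returns only ok. Input that does not fit is refused with a message, and nothing moves.
- ctrl.state(): the state, without advancing time (a new reading comes with each control period).
- ctrl.capture(name): name is "scene" or "top" or "wrist"; returns a dict with "pixels" (400x640x3 uint8, blue, green, red), "vertical_fov" (degrees; the focal length in pixels is half the picture's height over the tangent of half this angle, whatever the lens; pixels are square), "cx", "cy" (the principal point, pixels), "k1" (the pictures are not rectified: a ray, as slopes to the right and down, at radius r is drawn at 1 + k1 r^2 times it, then the intrinsics apply), "rvec" (rotation vector, rad) and "tvec" (3), from world to camera coordinates, as OpenCV has them. Camera axes: x right, y down, z forward; pixel columns grow to the right and rows downward; lengths in m; the calibration is good to about 2 mm. A picture is of the moment at which its call begins. There is no depth.
- ctrl.sign_off(): hands the job in; it is judged then, once.
The state is a dict: "time": time; "joint_positions": joint angles; "joint_velocities": joint speeds; "joint_efforts": joint torques, N m; "ee_pos": TCP position; "ee_rot": TCP orientation; "wrist_force": force on the tool from outside, world axes, zero at the start; "moment": the same for the moment, N m; "width": finger opening in m; "gripper_force": force on a finger pad.
Only numpy, scipy, OpenCV 4.12 (cv2) and the standard library are available. Lean on these libraries where they do the work, as an engineer would, in place of code of your own. Each camera call takes 0.05 s, during which the arm holds its last target. There are 200 camera calls.

## Working session

There is one attempt and no reset: what is moved stays moved. The work goes in short steps, Python scripts to look and compute and a tool call to move; the robot and the scene stay as the last step left them, time stands still between calls to the robot, and variables do not carry over. Pictures are saved under pics/ and viewed, at most 10 in all, crops included, and the job is handed in when it is done.

```bash
ls; mkdir -p pics; cat > h.py <<'E'
import numpy as np, cv2
from workcell import ctrl
from scipy.spatial.transform import Rotation as R
def cam(n,save=None):
    c=ctrl.capture(n); 
    if save: cv2.imwrite('pics/'+save,c['pixels'])
    return c
def KD(c):
    f=200/np.tan(np.radians(c['vertical_fov'])/2)
    return np.array([[f,0,c['cx']],[0,f,c['cy']],[0,0,1.]]),np.array([c['k1'],0,0,0,0.])
def ray(c,px):
    K,D=KD(c); p=cv2.undistortPoints(np.array(px,float).reshape(-1,1,2),K,D).reshape(-1,2)
    Rm=cv2.Rodrigues(np.array(c['rvec'],float))[0]; t=np.array(c['tvec'],float).reshape(3)
    d=np.c_[p,np.ones(len(p))]@Rm
    return -Rm.T@t,d
def plane(c,px,z):
    o,d=ray(c,px); return o+d*((z-o[2])/d[:,2])[:,None]
def tri(c1,p1,c2,p2):
    o1,d1=ray(c1,[p1]);o2,d2=ray(c2,[p2]);a,b=d1[0],d2[0]
    s=np.linalg.lstsq(np.c_[a,-b],o2-o1,rcond=None)[0]
    return (o1+a*s[0]+o2+b*s[1])/2, np.linalg.norm(o1+a*s[0]-o2-b*s[1])
def proj(c,P):
    K,D=KD(c); return cv2.projectPoints(np.array(P,float).reshape(-1,1,3),np.array(c['rvec'],float),np.array(c['tvec'],float),K,D)[0].reshape(-1,2)
E
python3 - <<'E'
from h import *
import pickle
np.set_printoptions(precision=4,suppress=True)
a=cam('scene','s0.png');b=cam('top','t0.png');pickle.dump((a,b),open('c0.pkl','wb'))
for c in(a,b):
    o,_=ray(c,[(320,200)]);print(o,c['vertical_fov'],c['k1'])
s=ctrl.state();print(s);print(ctrl.nose_length)
E
```

```text
pics
workcell.py
[-0.1233 -0.5331  0.48  ] 47.724613445042706 -0.08111221747264076
[ 0.3719 -0.0739  1.3076] 48.44196120371849 -0.07856719432602574
{'time': 0.1, 'joint_positions': array([-1.4385,  0.5284,  1.4338,  0.    ,  1.1814, -0.1785]), 'joint_velocities': array([ 0.0001, -0.0017, -0.0025,  0.0004,  0.0003,  0.0003]), 'joint_efforts': array([  0.0003, -44.0984, -17.7151,   0.0636,   0.0534,  -0.    ]), 'ee_pos': array([ 0.1911, -0.5944,  0.2326]), 'ee_rot': array([-0.001 ,  0.9879,  0.1548,  0.    ]), 'wrist_force': array([-0.4734,  0.1142, -0.9938]), 'moment': array([-0.0174, -0.0454, -0.0393]), 'gripper_force': 0.0, 'width': 0.08719874426905651}
0.011
```

View pics/s0.png

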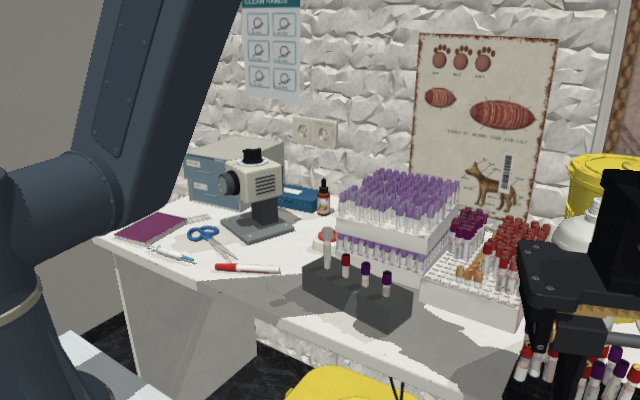

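View pics/t0.png

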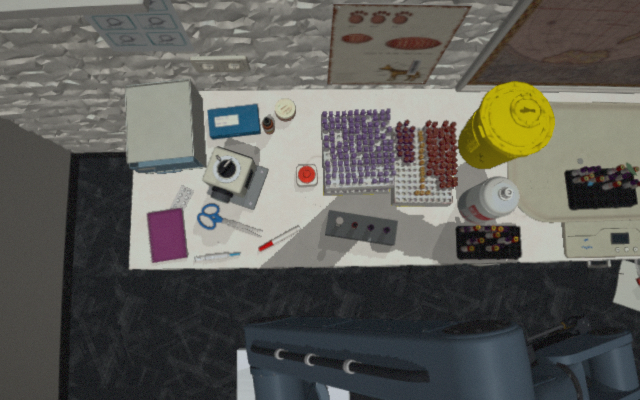

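The scene camera shows the viewer at (250,190) and the stand at (357,293), with the long tube (white cap at 327,233) in its left well. In the top view the viewer is at (230,170), the stand at (361,227) and the long tube's cap at (340,220). I'll enlarge those areas next.

```bash
python3 - <<'E'
from h import *
import pickle
a,b=pickle.load(open('c0.pkl','rb'))
cr=lambda c,x,y,w,h,s:cv2.resize(c['pixels'][y:y+h,x:x+w],None,fx=s,fy=s,interpolation=cv2.INTER_CUBIC)
i1=cr(b,195,135,80,75,5)   #400x375
i2=cr(a,215,140,80,75,5)
i3=cr(b,320,205,80,40,5)  #400x200
i4=cr(a,300,220,80,40,5)
cv2.imwrite('pics/z0.png',np.vstack([np.hstack([i1,i2]),np.hstack([i3,i4])]))
E
```

```text
(no output)
```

View pics/z0.png

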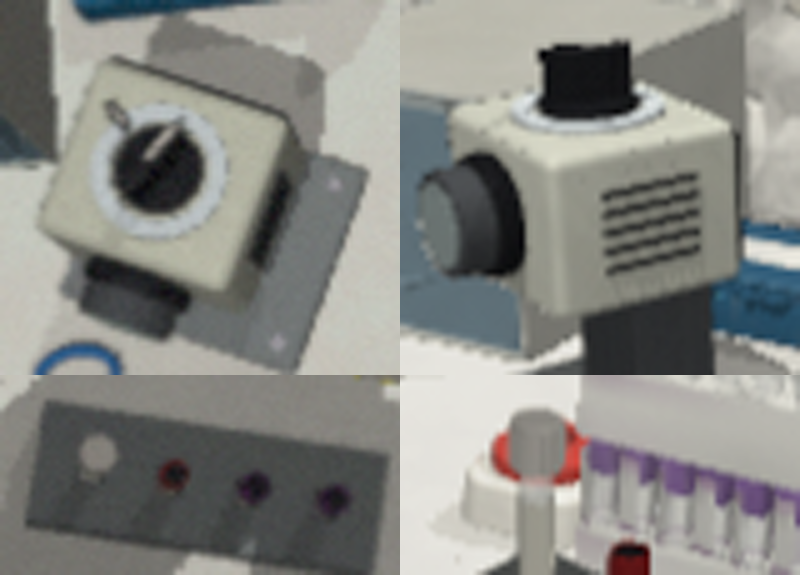

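The crops show the ring centred near top-view pixel (227,169), with the tab at (218,158) and the pointer's white line from about (225,167) to (231,159). The long tube's cap is at top view (339.6,220.7). Next I'll compute coarse poses.

```bash
python3 - <<'E'
from h import *
import pickle
np.set_printoptions(precision=4,suppress=True)
a,b=pickle.load(open('c0.pkl','rb'))
T=lambda x,y:(195+(x-2)/5,135+(y-2)/5)
hc=plane(b,[T(112,58),T(290,115),T(232,290),T(40,222)],.17);print('head corners',hc,hc.mean(0))
k=plane(b,[T(160,170)],.173);print('ring',k)
print('tab',plane(b,[T(117,113)],.176)-k,'pt',np.diff(plane(b,[T(150,158),T(182,122)],.202),axis=0))
# knob ring centre scene crop (588,105)->
S=lambda x,y:(215+(x-402)/5,140+(y-2)/5)
print('tri ring',tri(a,S(588,105),b,T(160,170)))
S2=lambda x,y:(300+(x-402)/5,220+(y-377)/5)
T2=lambda x,y:(320+(x-2)/5,205+(y-377)/5)
print('tri cap',tri(a,S2(538,418),b,T2(98,453)))
sc=plane(b,[T2(45,402),T2(388,455),T2(370,577),T2(27,527)],.05);print('stand',sc)
print('shorts',plane(b,[T2(173,473),T2(254,488),T2(333,500)],.09))
gl=plane(b,[T(125,310)],.13);print('lens',gl)
E
```

```text
head corners [[0.6985 0.1826 0.17  ]
 [0.6659 0.088  0.17  ]
 [0.573  0.1174 0.17  ]
 [0.6106 0.2185 0.17  ]] [0.637  0.1516 0.17  ]
ring [[0.6367 0.1554 0.173 ]]
tab [[0.0303 0.0226 0.003 ]] pt [[ 0.0186 -0.0161  0.    ]]
tri ring (array([0.6357, 0.1563, 0.1733]), np.float64(0.002730404731849345))
tri cap (array([ 0.5011, -0.1374,  0.1286]), np.float64(0.0019083201615930246))
stand [[ 0.5401 -0.1129  0.05  ]
 [ 0.5065 -0.3085  0.05  ]
 [ 0.4371 -0.2953  0.05  ]
 [ 0.4688 -0.1013  0.05  ]]
shorts [[ 0.4942 -0.1814  0.09  ]
 [ 0.4852 -0.2259  0.09  ]
 [ 0.4778 -0.2694  0.09  ]]
lens [[0.57   0.1816 0.13  ]]
```

```bash
cat >> h.py <<'E'
np.set_printoptions(precision=4,suppress=True)
def to(p,Rt):
    s=ctrl.state(); q=s['ee_rot']; R0=R.from_quat(np.r_[q[1:],q[0]])
    print('rot',(R0.inv()*Rt).as_rotvec(),'shift',R0.inv().apply(np.array(p)-s['ee_pos']))
def down(yaw): return R.from_euler('z',yaw)*R.from_euler('x',np.pi)
E
python3 -c "
from h import *
to([.61,.165,.36],down(-.713))
to([.636,.156,.36],down(-.713))"
```

```text
rot [-0.002   0.0007  1.0238] shift [ 0.6311 -0.5951 -0.126 ]
rot [-0.002   0.0007  1.0238] shift [ 0.6531 -0.5786 -0.126 ]
```
Where's wrist cam relative to tool? Unknown; probably looking along z, offset along -x or so. Go to over the knob.

The manual's scale: shifts go in cm and turns go in units of 0.1 rad. Converting my numbers, 0.27 m is 27, -0.25 m is -25, 0.5 rad is 5.

Request:
jog_arm(ticks={"offsets": [[0, 0, 0, 0, 0, -5, 0.087], [0, 0, 5, 27, -25, -12.6, 0.06], [0, 0, 5, 27, -25, -12.6, 0.06], [0, 0, 5, 27, -25, -12.6, 0.06], [0, 0, 5, 27, -25, -12.6, 0.06], [0, 0, 5, 27, -25, -12.6, 0.06], [0, 0, 5, 27, -25, -12.6, 0.06], [0, 0, 5, 27, -25, -12.6, 0.06]]})

```text
time: 0.9
ee_pos: [0.3598, -0.2943, 0.3545]
ee_rot: [-0.0, 0.995, -0.095, -0.0]
wrist_force: [0.1, 0.0, 0.6]
width: 0.06
gripper_force: 0.0
```

```bash
python3 -c "
from h import *
to([.636,.156,.36],down(-.713))"
```

```text
rot [-0.0004  0.0004  0.5232] shift [ 0.1863 -0.4944 -0.0053]
```

To row units: -0.4 m is -40, 0.16 m is 16, 0.52 rad is 5.2.

Request:
jog_arm(ticks={"offsets": [[0, 0, 5.2, 16, -40, 0, 0.05], [0, 0, 5.2, 16, -40, 0, 0.05], [0, 0, 5.2, 16, -40, 0, 0.05], [0, 0, 5.2, 16, -40, 0, 0.05], [0, 0, 5.2, 16, -40, 0, 0.05], [0, 0, 5.2, 16, -40, 0, 0.05], [0, 0, 5.2, 16, -40, 0, 0.05], [0, 0, 5.2, 16, -40, 0, 0.05]]})

```text
time: 1.7
ee_pos: [0.5611, 0.0194, 0.354]
ee_rot: [0.0, 0.938, -0.347, -0.0]
wrist_force: [0.9, -0.6, -0.1]
width: 0.0498
gripper_force: 0.0
```

Request:
jog_arm(ticks={"offsets": [[0, 0, 0, 0, 0, 0, 0.05], [0, 0, 0, 0, 0, 0, 0.05], [0, 0, 0, 0, 0, 0, 0.05]]})

```text
time: 2.0
ee_pos: [0.5599, 0.0166, 0.3539]
ee_rot: [0.0, 0.938, -0.348, -0.001]
wrist_force: [-0.5, -0.9, -0.4]
width: 0.0499
gripper_force: 0.0
```

```bash
python3 -c "
from h import *
import pickle
c=cam('wrist','w0.png');b=cam('top');pickle.dump((c,b),open('c1.pkl','wb'))
o,d=ray(c,[(c['cx'],c['cy'])]);print(o,d)
print(proj(c,[[.636,.156,.173],[.485,.209,.13]]))
to([.636,.156,.36],down(-.713))"
```

```text
[ 0.6192 -0.0334  0.505 ] [[-0.2183  0.1869 -0.9578]]
[[199.7373 204.1846]
 [260.4747 285.6733]]
rot [0.0006 0.0004 0.0017] shift [-0.0338 -0.1557 -0.0058]
```

View pics/w0.png

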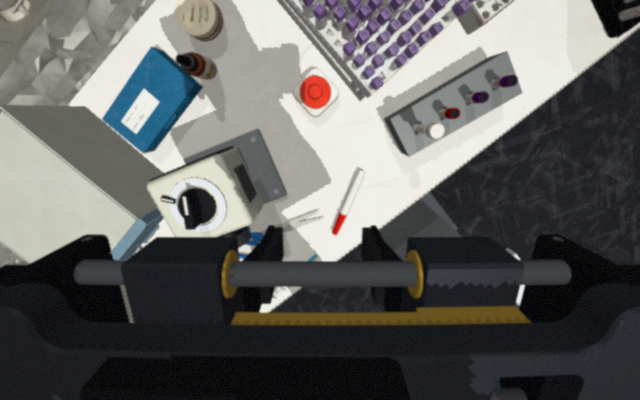

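The wrist view shows the knob at (196,206), with the tab's white line at about (168,199). The long tube's cap is at (437,130), the timer at (316,90) and the pen at (348,200). I'll take a second view with the knob centred.

To row units: -0.13 m is -13, -0.06 m is -6.

Request:
jog_arm(ticks={"offsets": [[0, 0, 0, -6, -13, 2, 0.05], [0, 0, 0, -6, -13, 2, 0.05], [0, 0, 0, -6, -13, 2, 0.05], [0, 0, 0, -6, -13, 2, 0.05], [0, 0, 0, -6, -13, 2, 0.05], [0, 0, 0, -6, -13, 2, 0.05]]})

```text
time: 2.7
ee_pos: [0.5996, 0.1533, 0.3346]
ee_rot: [0.0, 0.937, -0.348, 0.0]
wrist_force: [-0.1, -0.1, 0.2]
width: 0.0498
gripper_force: 0.0
```

```bash
python3 -c "
from h import *
import pickle
c=cam('wrist','w1.png');pickle.dump(c,open('c2.pkl','wb'))
p=proj(c,[[.636,.156,.173]])[0];print(p)
c1=pickle.load(open('c1.pkl','rb'))[0]
x,y=(p-[65,60]).astype(int);x=max(x,0);y=max(y,0);i1=cv2.resize(c['pixels'][y:y+120,x:x+130],None,fx=4,fy=4,interpolation=cv2.INTER_CUBIC)
print(x,y)
i2=cv2.resize(c1['pixels'][170:240,160:230],None,fx=4,fy=4,interpolation=cv2.INTER_CUBIC)
o=np.zeros((480,800,3),np.uint8);o[:i1.shape[0],:i1.shape[1]]=i1;o[:280,520:800]=i2;cv2.imwrite('pics/z1.png',o)
to([.636,.156,.36],down(-.713))"
```

```text
[299.7572 160.3183]
234 100
rot [ 0.0002 -0.0005  0.0013] shift [ 0.0256 -0.0258 -0.0252]
```

View pics/z1.png

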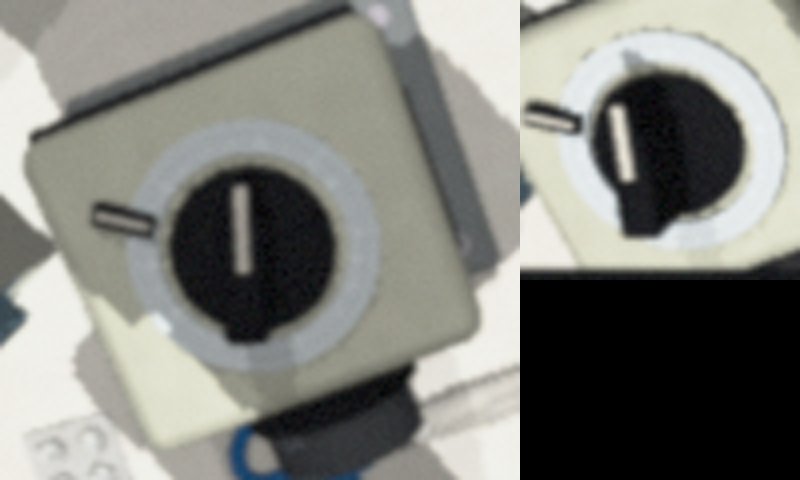

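The second view shows the pointer's line from crop (243,184) to (244,275), the tab's line from (95,211) to (154,226), and the ring centred at (254,245). In the first view the pointer's line runs (617,107) to (628,182), and the tab's line (528,118) to (575,126).

```bash
python3 - <<'E'
from h import *
import pickle
c2=pickle.load(open('c2.pkl','rb'));c1=pickle.load(open('c1.pkl','rb'))[0]
A=lambda x,y:(234+(x-1.5)/4,100+(y-1.5)/4)
B=lambda x,y:(160+(x-521.5)/4,170+(y-1.5)/4)
P=[tri(c2,A(*p),c1,B(*q)) for p,q in [((243,184),(617,107)),((244,275),(628,182)),((95,211),(528,118)),((154,226),(575,126)),((254,245),(672,139))]]
for p in P: print(p)
def ell(c,lo,hi,roi,z):
    x0,y0,x1,y1=roi; g=c['pixels'][y0:y1,x0:x1].astype(int); 
    return g
pt=plane(c2,[A(243,184),A(244,275)],.202); tb=plane(c2,[A(95,211),A(154,226)],.176); r=plane(c2,[A(254,245)],.173)[0]
an=lambda v:np.arctan2(v[1],v[0])
print('pt',pt,an(pt[0]-pt[1]),'tab',tb,an(tb[0]-tb[1]),'ring',r,'tab from ring',an(tb.mean(0)-r),'pt from ring',an(pt[0]-r))
# head edges at z=.17: back edge, right edge, left edge, front
e=plane(c2,[A(70,118),A(345,12),A(385,30),A(470,320),A(28,170),A(145,430),A(170,446),A(450,350)],.17)
for i in range(0,8,2): print(e[i],an(e[i+1]-e[i]))
# tube cap in c1 and scene
c1g=c1['pixels'][118:142,420:452]
m=(c1g.min(2)>170).astype(np.uint8); n,l,s,ce=cv2.connectedComponentsWithStats(m); print(s,ce+[420,118])
E
```

```text
(array([0.6527, 0.1448, 0.2045]), np.float64(0.00018773321694877387))
(array([0.6355, 0.1604, 0.2035]), np.float64(3.80295142346407e-05))
(array([0.6728, 0.1853, 0.1767]), np.float64(0.0019298949602612292))
(array([0.66  , 0.175 , 0.1787]), np.float64(0.00020339916473489968))
(array([0.6375, 0.1588, 0.1721]), np.float64(0.00023776231214119167))
pt [[0.6528 0.1452 0.202 ]
 [0.6353 0.1608 0.202 ]] -0.7285523871589151 tab [[0.6738 0.1852 0.176 ]
 [0.6599 0.1757 0.176 ]] 0.6047343718225702 ring [0.6375 0.1587 0.173 ] tab from ring 0.6384003657914548 pt from ring -0.72240359406202
[0.6971 0.174  0.17  ] -1.9330523062333436
[0.6576 0.0928 0.17  ] 2.7339847092703162
[0.6947 0.193  0.17  ] 2.787914702169885
[0.6087 0.2194 0.17  ] -1.9394036821426015
[[  0   0  32  24 509]
 [ 10   5  22  19 259]] [[433.3517 127.6719]
 [439.722  133.0927]]
```

```bash
python3 -c "
from h import *
to([.6375,.1587,.190],down(-.725))"
```

```text
rot [ 0.0001 -0.0005  0.0133] shift [ 0.0249 -0.0289  0.1448]
```

Request:
jog_arm(ticks={"offsets": [[0, 0, 0.13, 2.5, -2.9, 5, 0.045], [0, 0, 0.13, 2.5, -2.9, 9, 0.045], [0, 0, 0.13, 2.5, -2.9, 12, 0.045], [0, 0, 0.13, 2.5, -2.9, 13.5, 0.045], [0, 0, 0.13, 2.5, -2.9, 14.4, 0.045], [0, 0, 0.13, 2.5, -2.9, 14.4, 0.045], [0, 0, 0.13, 2.5, -2.9, 14.4, 0.045]]})

```text
time: 3.45
ee_pos: [0.6385, 0.1601, 0.1918]
ee_rot: [-0.001, 0.935, -0.354, 0.001]
wrist_force: [-0.1, 0.7, -0.0]
width: 0.0445
gripper_force: 0.0
```

```bash
python3 -c "
from h import *
to([.6375,.1587,.190],down(-.725))"
```

```text
rot [-0.0018 -0.0017  0.0017] shift [0.0002 0.0018 0.0018]
```

Close, letting the pads settle on the bar.

Request:
jog_arm(ticks={"offsets": [[0, 0, 0, 0, 0.1, 0.1, 0.005], [0, 0, 0, 0, 0.1, 0.1, 0.005], [0, 0, 0, 0, 0.1, 0.1, 0.005], [0, 0, 0, 0, 0.1, 0.1, 0.005], [0, 0, 0, 0, 0.1, 0.1, 0.005], [0, 0, 0, 0, 0.1, 0.1, 0.005]]})

```text
time: 4.05
ee_pos: [0.6362, 0.1595, 0.1895]
ee_rot: [0.001, 0.936, -0.353, -0.001]
wrist_force: [-2.8, -2.8, 2.6]
width: 0.0117
gripper_force: 30.0
```

```bash
python3 -c "
from h import *
s=ctrl.state();print(s['wrist_force'],s['moment']);to([.6375,.1587,.190],down(.63))"
```

```text
[-2.7875 -2.7837  2.5816] [-0.2839  0.4212  0.067 ]
rot [ 0.0016  0.002  -1.3517] shift [ 0.0015 -0.0003 -0.0005]
```

To row units: 0.001 m is 0.1, -0.68 rad is -6.8.

Request:
jog_arm(ticks={"offsets": [[0, 0, -1.2, 0, 0.1, 0, 0.005], [0, 0, -2.6, 0, 0.1, 0, 0.005], [0, 0, -4, 0, 0.1, 0, 0.005], [0, 0, -5.4, 0, 0.1, 0, 0.005], [0, 0, -6.8, 0, 0.1, 0, 0.005], [0, 0, -6.8, 0, 0.1, 0, 0.005]]})

```text
time: 4.65
ee_pos: [0.6358, 0.1585, 0.1895]
ee_rot: [0.001, 1.0, -0.021, -0.001]
wrist_force: [-2.2, -3.3, 2.9]
width: 0.0121
gripper_force: 30.0
```

```bash
python3 -c "
from h import *
s=ctrl.state();print(s['wrist_force'],s['moment']);to([.6375,.1587,.190],down(.63))"
```

```text
[-2.2155 -3.2971  2.8815] [-0.6367  0.4121  0.0122]
rot [ 0.0012  0.0018 -0.6722] shift [ 0.0017 -0.0003 -0.0005]
```

Request:
jog_arm(ticks={"offsets": [[0, 0, -1.4, 0, 0, 0, 0.005], [0, 0, -2.8, 0, 0, 0, 0.005], [0, 0, -4.2, 0, 0, 0, 0.005], [0, 0, -5.6, 0, 0, 0, 0.005], [0, 0, -6.7, 0, 0, 0, 0.005], [0, 0, -6.72, 0, 0, 0, 0.005], [0, 0, -6.72, 0, 0, 0, 0.005]]})

```text
time: 5.35
ee_pos: [0.6362, 0.1575, 0.1895]
ee_rot: [0.001, 0.951, 0.308, -0.001]
wrist_force: [-2.1, -5.6, 3.0]
width: 0.0117
gripper_force: 30.0
```

```bash
python3 -c "
from h import *
s=ctrl.state();print(s['wrist_force'],s['moment']);to([.6375,.1587,.190],down(.63))"
```

```text
[-2.0928 -5.5991  3.0371] [-0.9444  0.3313  0.021 ]
rot [ 0.0022  0.0025 -0.0033] shift [ 0.0018 -0.0002 -0.0005]
```

Request:
jog_arm(ticks={"offsets": [[0, 0, 0, 0, 0, 0, 0.045], [0, 0, 0, 0, 0, 0, 0.045], [0, 0, 0, 0, 0, 0, 0.045], [0, 0, 0, 0, 0, 0, 0.045], [0, 0, 0, 0, 0, -5, 0.045], [0, 0, 0, 0, 0, -10, 0.045], [0, 0, 0, -3, 0, -14, 0.045], [0, 0, 0, -3, 0, -14, 0.045]]})

```text
time: 6.15
ee_pos: [0.6136, 0.1411, 0.3369]
ee_rot: [0.002, 0.951, 0.309, 0.006]
wrist_force: [1.4, -0.2, 0.2]
width: 0.0447
gripper_force: 0.0
```

Request:
jog_arm(ticks={"offsets": [[0, 0, 0, 0, 0, 0, 0.045], [0, 0, 0, 0, 0, 0, 0.045]]})

```text
time: 6.35
ee_pos: [0.6114, 0.1419, 0.3278]
ee_rot: [-0.0, 0.951, 0.31, -0.001]
wrist_force: [1.2, 0.4, -0.8]
width: 0.0448
gripper_force: 0.0
```

```bash
python3 - <<'E'
from h import *
import pickle
c=cam('wrist','w2.png');pickle.dump(c,open('c3.pkl','wb'))
p=proj(c,[[.6375,.1587,.173]])[0];print(p)
x,y=np.maximum((p-[75,60]).astype(int),0);print(x,y)
cv2.imwrite('pics/z2.png',cv2.resize(c['pixels'][y:y+120,x:x+150],None,fx=4,fy=4,interpolation=cv2.INTER_CUBIC))
E
```

```text
[325.1649 157.7598]
250 97
```

View pics/z2.png

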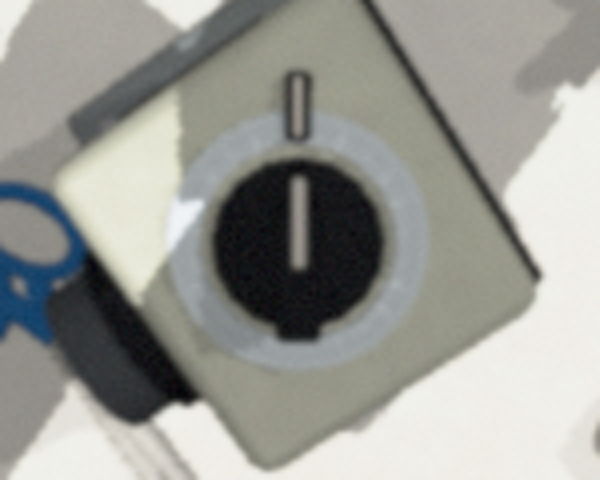

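The pointer's line (x≈299) and the tab's line (x≈298) are now in line. I'll check that numerically and aim at the tube.

```bash
python3 - <<'E'
from h import *
import pickle
c=pickle.load(open('c3.pkl','rb'));c1,b1=pickle.load(open('c1.pkl','rb'));a,b=pickle.load(open('c0.pkl','rb'))
A=lambda x,y:(250+(x-1.5)/4,97+(y-1.5)/4)
pt=plane(c,[A(299,177),A(299,268)],.202); tb=plane(c,[A(298.5,75),A(298,136)],.176); r=plane(c,[A(299,241)],.173)[0]
an=lambda v:np.arctan2(v[1],v[0])
print('pt',pt[0],an(pt[0]-pt[1]),'tab',tb[0],an(tb[0]-tb[1]),'ring',r,an(tb.mean(0)-r),an(pt[0]-r))
e=plane(c,[A(375,12),A(530,270),A(65,195),A(255,460),A(290,465),A(525,320),A(65,160),A(300,0)],.17)
for i in range(0,8,2): print(e[i],an(e[i+1]-e[i]))
print('cap',plane(c1,[(437,130)],.128),tri(c1,(437,130),b,(339.3,220.4)),tri(c1,(437,130),a,(327.3,229)))
to([.50-.03,-.137+.005,.28],down(-.19))
E
```

```text
pt [0.654  0.1721 0.202 ] 0.6311631892057405 tab [0.6734 0.1862 0.176 ] 0.6224909033228904 ring [0.6378 0.16   0.173 ] 0.6370603551661502 0.6391401346966609
[0.6982 0.1793 0.17  ] -1.9333306429115988
[0.6098 0.2194 0.17  ] -1.9244741805238486
[0.5823 0.1227 0.17  ] -0.3607615276275866
[0.6178 0.2246 0.17  ] -0.36900401290500434
cap [[ 0.5025 -0.1355  0.128 ]] (array([ 0.5013, -0.1379,  0.1227]), np.float64(0.0020807704195674147)) (array([ 0.502 , -0.136 ,  0.1262]), np.float64(3.0281430524232675e-05))
rot [-0.0009  0.0037  0.8199] shift [-0.2754  0.1382  0.0478]
```

To row units: -0.275 m is -27.5, 0.138 m is 13.8, 0.82 rad is 8.2.

Request:
jog_arm(ticks={"offsets": [[0, 0, 8.2, -27.5, 13.8, 0, 0.045], [0, 0, 8.2, -27.5, 13.8, 0, 0.045], [0, 0, 8.2, -27.5, 13.8, 0, 0.045], [0, 0, 8.2, -27.5, 13.8, 0, 0.045], [0, 0, 8.2, -27.5, 13.8, 2, 0.045], [0, 0, 8.2, -27.5, 13.8, 4.8, 0.045], [0, 0, 8.2, -27.5, 13.8, 4.8, 0.045], [0, 0, 8.2, -27.5, 13.8, 4.8, 0.045]]})

```text
time: 7.2
ee_pos: [0.4687, -0.1329, 0.278]
ee_rot: [-0.001, 0.995, -0.097, -0.004]
wrist_force: [0.4, -0.1, 0.9]
width: 0.045
gripper_force: 0.0
```

Request:
jog_arm(ticks={"offsets": [[0, 0, 0, 0, 0, 0, 0.045], [0, 0, 0, 0, 0, 0, 0.045]]})

```text
time: 7.4
ee_pos: [0.472, -0.1312, 0.2813]
ee_rot: [-0.0, 0.996, -0.094, 0.0]
wrist_force: [0.2, 0.4, -0.1]
width: 0.0448
gripper_force: 0.0
```

```bash
python3 - <<'E'
from h import *
import pickle
c=cam('wrist','w3.png');pickle.dump(c,open('c4.pkl','wb'))
p=proj(c,[[.5015,-.137,.128]])[0];print(p)
x,y=np.maximum((p-[100,75]).astype(int),0);print(x,y)
cv2.imwrite('pics/z3.png',cv2.resize(c['pixels'][y:y+150,x:x+200],None,fx=4,fy=4,interpolation=cv2.INTER_CUBIC))
E
```

```text
[323.3723 158.0648]
223 83
```

View pics/z3.png

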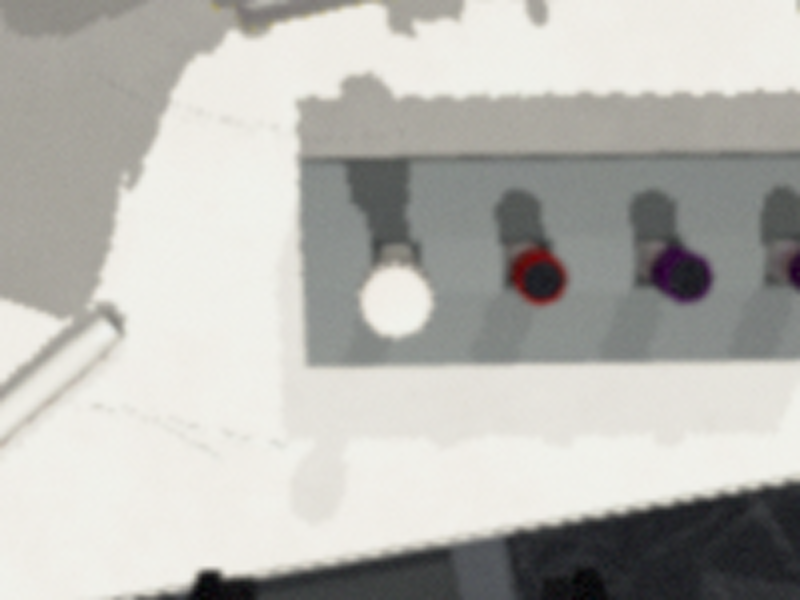

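The white cap is a disc at crop (396,300), which is pixel (321.6,157.6), well clear of its neighbours.

```bash
python3 - <<'E'
from h import *
import pickle
c=pickle.load(open('c4.pkl','rb'));c1,b1=pickle.load(open('c1.pkl','rb'));a,b=pickle.load(open('c0.pkl','rb'))
p=(321.6,157.6)
q=plane(c,[p],.128)[0];print(q,tri(c,p,c1,(437,130)),tri(c,p,b,(339.3,220.4)))
to([q[0],q[1],.112],down(-.19))
E
```

```text
[ 0.5024 -0.1352  0.128 ] (array([ 0.5026, -0.1353,  0.1286]), np.float64(0.0002623050942178957)) (array([ 0.5018, -0.1368,  0.1278]), np.float64(0.0035140716020797625))
rot [-0.0001 -0.0008  0.0015] shift [ 0.0304 -0.0016  0.1696]
```

To row units: 0.168 m is 16.8, 0.155 m is 15.5.

Request:
jog_arm(ticks={"offsets": [[0, 0, 0, 3, -0.1, 5, 0.045], [0, 0, 0, 3, -0.1, 9, 0.045], [0, 0, 0, 3, -0.1, 13, 0.045], [0, 0, 0, 3, -0.1, 15.5, 0.045], [0, 0, 0, 3, -0.1, 16.8, 0.045], [0, 0, 0, 3, -0.1, 16.8, 0.045], [0, 0, 0, 3, -0.1, 16.8, 0.045]]})

```text
time: 8.15
ee_pos: [0.5018, -0.1361, 0.1138]
ee_rot: [0.0, 0.996, -0.094, 0.001]
wrist_force: [0.3, 1.3, 0.3]
width: 0.0453
gripper_force: 0.0
```

```bash
python3 -c "
from h import *
to([.5024,-.1354,.112],down(-.19))"
```

```text
rot [ 0.0003 -0.0011  0.0013] shift [ 0.0005 -0.0008  0.0018]
```

To row units: -0.001 m is -0.1, 0.001 m is 0.1.

Request:
jog_arm(ticks={"offsets": [[0, 0, 0, 0, -0.1, 0.1, 0.01], [0, 0, 0, 0, -0.1, 0.1, 0.01], [0, 0, 0, 0, -0.1, 0.1, 0.01], [0, 0, 0, 0, -0.1, 0.1, 0.01], [0, 0, 0, 0, -0.1, 0.1, 0.01], [0, 0, 0, 0, -0.1, 0.1, 0.01]]})

```text
time: 8.75
ee_pos: [0.5013, -0.1358, 0.1128]
ee_rot: [0.0, 0.995, -0.095, 0.001]
wrist_force: [0.6, -0.5, 3.7]
width: 0.0191
gripper_force: 30.0
```

Request:
jog_arm(ticks={"offsets": [[0, 0, 0, 0, 0, -2, 0.01], [0, 0, 0, 0, 0, -4, 0.01], [0, 0, 0, 0, 0, -7, 0.01], [0, 0, 0, 0, 0, -11, 0.01], [0, 0, 0, 0, 0, -15, 0.01], [0, 0, 0, 0, 0, -17, 0.01], [0, 0, 0, 0, 0, -17, 0.01]]})

```text
time: 9.45
ee_pos: [0.5027, -0.1364, 0.2855]
ee_rot: [0.001, 0.995, -0.095, 0.004]
wrist_force: [-0.2, 0.3, -0.6]
width: 0.019
gripper_force: 30.0
```

```bash
python3 - <<'E'
from h import *
s=ctrl.state();print(s['joint_positions'])
yaw=-.363; u=R.from_euler('z',yaw).as_matrix()  # viewer axes
M=np.array([.6377,.1595,0])+u@[-.16,0,.13]
Rd=down(yaw)
for sg in(1,-1):
    Rt=R.from_rotvec(sg*np.pi/4*u[:,0])*Rd   # tilt about the lens axis
    z=Rt.as_matrix()[:,2]; # tool z; tube axis -z. grasp pt at 110 from foot? TCP along tube
    print(sg,M,'tool z',z,'grasp',M-z*.048)
E
```

```text
[-0.4798  0.3216  1.6317  0.      1.1806  1.2812]
1 [0.4881 0.2163 0.13  ] tool z [ 0.2511  0.661  -0.7071] grasp [0.4761 0.1846 0.1639]
-1 [0.4881 0.2163 0.13  ] tool z [-0.2511 -0.661  -0.7071] grasp [0.5002 0.248  0.1639]
```

```bash
cat >> h.py <<'E'
U=R.from_euler('z',-.363).as_matrix(); M=np.array([.6377,.1595,0])+U@[-.16,0,.13]
RT=R.from_rotvec(np.pi/4*U[:,0])*down(-.363)
TP=M-RT.as_matrix()[:,2]*.043
E
python3 -c "
from h import *
print(TP)
to(TP+[0,0,.08],RT);to(TP,RT)"
```

```text
[0.4773 0.1879 0.1604]
rot [0.7849 0.0608 0.1668] shift [-0.0865 -0.3138  0.0438]
rot [0.7849 0.0608 0.1668] shift [-0.0871 -0.3139  0.1238]
```

Request:
jog_arm(ticks={"offsets": [[0, 0, 0, -2, -3, 0, 0.01], [1.3, 0.1, 0.3, -4, -7, 0, 0.01], [2.6, 0.2, 0.6, -6, -11, 0, 0.01], [3.9, 0.3, 0.8, -8.6, -15.5, 0, 0.01], [5.2, 0.4, 1.1, -8.6, -20, 0, 0.01], [6.5, 0.5, 1.4, -8.6, -24.5, 1, 0.01], [7.85, 0.61, 1.67, -8.6, -28.5, 3, 0.01], [7.85, 0.61, 1.67, -8.6, -31.4, 4.4, 0.01]]})

```text
time: 10.25
ee_pos: [0.4734, 0.1894, 0.2345]
ee_rot: [-0.378, 0.908, -0.172, 0.062]
wrist_force: [0.1, -0.4, -0.5]
width: 0.019
gripper_force: 30.0
```

Request:
jog_arm(ticks={"offsets": [[0, 0, 0, 0, 0, 0, 0.01], [0, 0, 0, 0, 0, 0, 0.01]]})

```text
time: 10.45
ee_pos: [0.4748, 0.1894, 0.237]
ee_rot: [-0.377, 0.908, -0.168, 0.064]
wrist_force: [-0.1, 0.8, -0.2]
width: 0.0188
gripper_force: 30.0
```

```bash
python3 -c "
from h import *
print(ctrl.state()['joint_positions'])
to(TP,RT)"
```

```text
[-0.2938  0.3883  2.0535  1.0295  0.9676  0.9111]
rot [ 0.0003  0.0081 -0.0071] shift [0.0037 0.0545 0.0538]
```

To row units: 0.054 m is 5.4, 0.051 m is 5.1, 0.008 rad is 0.08.

Request:
jog_arm(ticks={"offsets": [[0, 0.04, -0.03, 0.4, 1.2, 1.2, 0.01], [0, 0.08, -0.07, 0.4, 2.7, 2.7, 0.01], [0, 0.08, -0.07, 0.4, 4.2, 4.1, 0.01], [0, 0.08, -0.07, 0.4, 5.1, 5, 0.01], [0, 0.08, -0.07, 0.4, 5.4, 5.4, 0.01], [0, 0.08, -0.07, 0.4, 5.4, 5.4, 0.01], [0, 0.08, -0.07, 0.4, 5.4, 5.4, 0.01], [0, 0.08, -0.07, 0.4, 5.4, 5.4, 0.01]]})

```text
time: 11.25
ee_pos: [0.4796, 0.1876, 0.1627]
ee_rot: [-0.376, 0.909, -0.166, 0.072]
wrist_force: [0.1, 0.1, 0.2]
width: 0.0189
gripper_force: 30.0
```

```bash
python3 - <<'E'
from h import *
import pickle
to(TP,RT)
a=cam('scene','s9.png');b=cam('top','t9.png');pickle.dump((a,b),open('c9.pkl','wb'))
z=RT.as_matrix()[:,2]
P=[M-z*.058,M,M+z*.06,[.5629,.1879,.13]]
pa,pb=proj(a,P),proj(b,P);print(pa,pb)
def crop(c,m):
    x,y=np.clip((m-[40,40]).astype(int),0,None);print(x,y)
    return cv2.resize(c['pixels'][y:y+80,x:x+80],(400,400),interpolation=cv2.INTER_CUBIC)
cv2.imwrite('pics/z9.png',np.hstack([crop(a,pa[1]),crop(b,pb[1])]))
E
```

```text
rot [-0.0012 -0.0044  0.0027] shift [-0.0022  0.002   0.0012]
[[194.0549 179.0639]
 [189.1716 191.7122]
 [184.6013 203.5948]
 [222.4637 184.3755]] [[216.9861 231.1033]
 [206.1163 227.1637]
 [195.6914 223.3783]
 [217.2322 199.2479]]
149 151
166 187
```

View pics/z9.png

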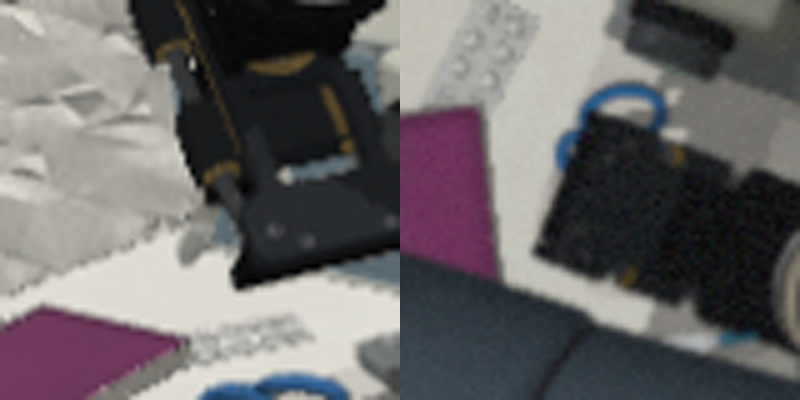

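The tube's foot shows at scene pixel (186.7,200.7), against a predicted (184.6,203.6). The glass is at (223.2,184.0), against a predicted (222.5,184.4). The placing is right, so I'll trim it by 2 mm and let it settle.

To row units: -0.002 m is -0.2, 0.002 m is 0.2.

Request:
jog_arm(ticks={"offsets": [[0, 0, 0, -0.2, 0.2, 0.1, 0.01], [0, 0, 0, -0.2, 0.2, 0.1, 0.01], [0, 0, 0, -0.2, 0.2, 0.1, 0.01], [0, 0, 0, -0.2, 0.2, 0.1, 0.01], [0, 0, 0, -0.2, 0.2, 0.1, 0.01], [0, 0, 0, -0.2, 0.2, 0.1, 0.01], [0, 0, 0, -0.2, 0.2, 0.1, 0.01], [0, 0, 0, -0.2, 0.2, 0.1, 0.01]]})

```text
time: 12.15
ee_pos: [0.477, 0.1879, 0.1598]
ee_rot: [-0.377, 0.909, -0.167, 0.071]
wrist_force: [0.6, 0.2, -0.0]
width: 0.019
gripper_force: 30.0
```

```bash
python3 -c "
from h import *
to(TP,RT);print(np.abs(ctrl.state()['joint_velocities']).max());print(ctrl.sign_off())"
```

```text
rot [-0.0009 -0.003   0.0015] shift [ 0.0003 -0.0005 -0.0004]
0.0014283417069667177
the job is handed in; nothing more can be done
None
```

The job is handed in at about 12 s: I turned the knob to within about 0.01 rad of its index tab, and the arm is holding the long tube still at 45°, cap up, with its middle about 80 mm in front of the lens and level with it (by my measurements; no verdict came back).

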